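# Lock the model board into its bench guide

### The arm

A 6-joint arm with a two-finger parallel gripper is mounted at the origin on the work surface. World frame = base frame: x ahead of the robot, y to its left, z up, the work surface at z = 0. Lengths are in m, angles in rad, forces in N, time in s.
With the tool pointing down it reaches from about 0.3 to 0.775 m from the base axis. Payload 14.6 kg.
Tool frame: the origin (TCP) lies where the fingers leave the gripper's body, on its centre line; the fingertips stand 97 mm ahead of it and the grasp point (between the pads) lies 78 mm ahead of it; z points along the fingers, y is the line along which they close (so a half turn about z gives the same grasp; the last joint's range is limited). The gripper opens to 94 mm and grips with 3 to 60 N. Pads are 16 mm wide; open, the fingers measure 119 mm over their backs; the gripper's body (75 mm by 177 mm) begins 78 mm behind the grasp point.
Start: joints at [1.143, 0.3, 1.521, -0, 1.321, -0.067], TCP at [0.194, 0.515, 0.303] pointing down, gripper open.
Joint ranges: [-3.03, 3.03], [-0.79, 2.21], [0.23, 2.52], [-1.04, 4.18], [0, 3.07], [-2.55, 2.55]. Speed limits (rad/s): [2.22, 2.22, 2.57, 3.14, 3.14, 3.14].

### API

Orientations are given as a unit quaternion [w, x, y, z].
In Python, from workcell import monitor, imaging, ctrl gives the robot as it stands.
- The arm moves only by the tool jog_arm, never from a script. Its argument "rows" is a list of rows, each a list of 7 numbers: the turn, a rotation vector about the tool's x, y, z in rad, then the shift along the tool's x, y, z in cm, then the opening, from 0 (shut) to 1 (fully open). In form: [[wx, wy, wz, tx, ty, tz, gripper], ...]. A call has exactly 10 rows; each row is the pose to reach, as a shift and turn from the pose commanded when the call began, along the tool's axes at that moment; what a row does not reach only later rows make up. A row lasts 1/10 s, in which the tool goes at most 50 mm and 8.59 degrees, less where a joint would pass 70% of its speed; a pose out of reach is approached as far as the arm can. A call with a gripper value outside its range is refused whole. The fingers move at their own pace and stop on an object; "grip_force" is the grip in N (left out, the last holds). Time passes only in rows, so rows that repeat a pose let the fingers close, or fill a call up. It gives the time, the measured TCP pose, the force, the opening and the grip force at its end, in the units of the state.
- monitor.observe(): the state, without advancing time (a new reading comes with each control period).
- imaging.snapshot(name): name is "scene" or "side" or "wrist"; returns a dict with "pixels" (480x640x3 uint8, red, green, blue), "camera_matrix" (3x3 intrinsics, pixels), "dist_coeffs" ([k1, k2, p1, p2, k3] as OpenCV has them; the pictures are not rectified), "extrinsics" (4x4, takes a point from camera to world coordinates); the wrist camera has in their place "T_tool_cam" (4x4, takes a point from camera to tool coordinates, whose origin is the TCP and whose axes are the flange's). Camera axes: x right, y down, z forward; pixel columns grow to the right and rows downward; lengths in m; the calibration is good to about 2 mm. A picture is of the moment at which its call begins: read the wrist's pose just before it. There is no depth.
- ctrl.job_done(): hands the job in; it is judged then, once.
The state is a dict: "time": time; "qpos": joint angles; "joint_vel": joint speeds; "effort": joint torques, N m; "eef_pos": TCP position; "tcp_rot": TCP orientation; "ft_force": force on the tool from outside, world axes, zero at the start; "ft_torque": the same for the moment, N m; "width": finger opening in m; "gripper_force": force on a finger pad.
Only numpy, scipy, OpenCV 4.12 (cv2) and the standard library are available. Lean on these libraries where they do the work, as an engineer would, in place of code of your own. Each camera call takes 0.05 s, during which the arm holds its last target. There are 200 camera calls.

### The job

Slide the flat board with the cream model standing on it along between its guide rails until it is fully home against the back stop, and swing the lever at the front of the guide through its quarter turn to its end stop, so that its tongue locks the board in. The model must stay standing on the board, and the other things on the bench must stay where they are.

Things in the scene. Friction and masses are not known exactly. Their poses are not given: they have to be found in the camera images.
- guide: Fixed aluminium guide on the bench: two parallel rails along its y axis (18 mm high, 16 mm wide, inner faces at x = +-89 mm, y = -100 to 116 mm), closed at the +y end by a back stop 34 mm high with its inner face at y = 100 mm. Origin on the bench, z up; the board is home when its centre is over this origin. Yaw -9 to 16 degrees in the base frame.
- board_mid (a point): Centre (12 mm above the bench) of the loose dark red wooden board, 170 mm (x) by 200 mm (y) by 24 mm thick, about 0.45 kg, flat on the bench between the rails, 4 mm play each side, axes nearly those of the guide. Starts pulled out 70 to 100 mm to the guide's -y; home when this point is at y = 0 of the guide (front edge at y = -100 mm).
- model_mid (a point): Middle (94 mm above its foot) of the loose cream model on the board: an eight-sided bust-like shape 188 mm tall, 88 mm across the foot, 120 mm at the widest, about 0.35 kg, simply standing on the board about 20 mm behind its centre. z is its own upright axis.
- lever (a joint): Lever turn about its upright pivot, rad. 0: open, pointing along the guide's -y; turns counter-clockwise from above to its end stop at 1.571 (locked), along the guide's +x across the board's front. Starts at 0 to 0.25, stays where left, about 3 N on the grip moves it. Its tongue (32 mm wide, 75 mm long from the pivot, 12 to 28 mm above the bench) strikes the board if that is well out.
- lever_pivot (a point): Point on the lever's pivot axis, 40 mm above the bench, at x = -130, y = -120 mm of the guide.
- lever_grip (a point): Middle of the lever's round black grip, 125 mm from the pivot axis and 40 mm above the bench. The grip is a level bar 22 mm thick, from 85 to 165 mm out from the pivot, its underside 29 mm above the bench; the point turns with the lever.
- spire: Bystander, to be left alone: small turned cream spire, 52 mm across the foot, 90 mm tall, standing just outside the guide's near rail. Origin at its underside.
- wax: Bystander, to be left alone: cream wax block 60 x 90 x 40 mm, lying beyond the guide's far rail. Origin at its underside.
- scraper: Bystander, to be left alone: flat modelling spatula lying on the bench. Origin at its underside.
- brush: Bystander, to be left alone: hand brush lying on the bench. Origin at its underside.
- pot: Bystander, to be left alone: white plastic pot, 84 mm across, 85 mm tall. Origin at its underside.
- tin: Bystander, to be left alone: plain metal tin, 76 mm across, 100 mm tall. Origin at its underside.

How it is judged:
By the outcome, as a careful person would: the job done as asked, in the order asked, and still so for the second after the job is handed in, with the robot touching nothing.
It also fails if it takes over 48 s, if anything falls off the work surface, if the arm or the gripper's body presses on something with over 40 N, if the wrist force passes 120 N, or if a joint passes its speed limit or range.

## Working session

There is one attempt and no reset: what is moved stays moved. The work goes in short steps, Python scripts to look and compute and a tool call to move; the robot and the scene stay as the last step left them, time stands still between calls to the robot, and variables do not carry over. Pictures are saved under pics/ and viewed, at most 10 in all, crops included, and the job is handed in when it is done.

Besides the shell and the picture viewer there is one more tool, called after ">>>" as name(argument=value, ...) on one line, values as JSON. jog_arm: Moves the arm, as the interface text tells. Its arguments: {"type":"object","properties":{"rows":{"type":"array"},"grip_force":{"type":"number"}},"required":["rows"]}

```bash
mkdir -p pics
python3 - <<'E'
from workcell import monitor, imaging
import cv2,pickle
s=monitor.observe();print({k:s[k] for k in('time','eef_pos','tcp_rot','qpos','width')})
for n in('scene','side'):
    d=imaging.snapshot(n);pickle.dump(d,open(n+'.pkl','wb'));cv2.imwrite(f'pics/{n}0.png',d['pixels'][:,:,::-1]);print(n,d['extrinsics'],d['camera_matrix'],d['dist_coeffs'])
E
```

```text
{'time': 0.0, 'eef_pos': array([0.1940885 , 0.5144589 , 0.30207796]), 'tcp_rot': array([-1.48145154e-04,  1.79402033e-01,  9.83775664e-01, -5.75979642e-04]), 'qpos': array([ 1.14342512e+00,  3.00497307e-01,  1.52156673e+00,  5.83885526e-06,
        1.32071805e+00, -6.66154142e-02]), 'width': 0.09381431277368288}
scene [[-0.31332329  0.62012436 -0.71921783  1.71852695]
 [ 0.94950959  0.19171125 -0.24835125  0.37592706]
 [-0.01612651 -0.76071846 -0.64888162  1.12017677]
 [ 0.          0.          0.          1.        ]] [[584.59506116   0.         323.41622799]
 [  0.         584.59506116 236.5188407 ]
 [  0.           0.           1.        ]] [-0.04941018  0.          0.          0.          0.        ]
side [[ 0.83451123 -0.28815334  0.46963673 -0.0080407 ]
 [-0.55069875 -0.40844109  0.72794695 -0.95416474]
 [-0.01794141 -0.86610827 -0.49953436  0.75885483]
 [ 0.          0.          0.          1.        ]] [[580.4253127    0.         312.78391815]
 [  0.         580.4253127  242.32459861]
 [  0.           0.           1.        ]] [-0.05803078  0.          0.          0.          0.        ]
```

View pics/scene0.png

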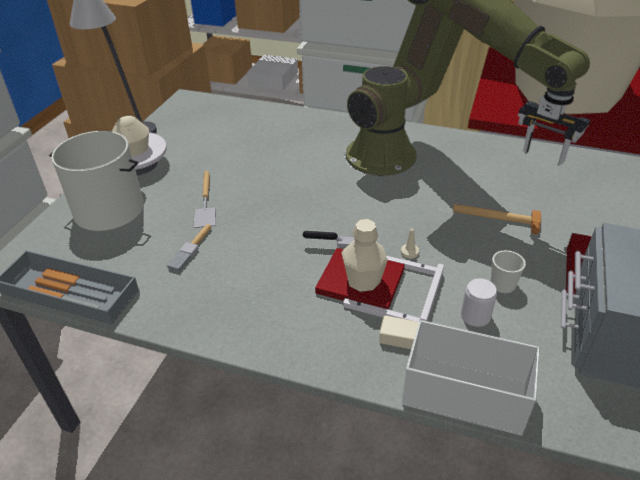

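View pics/side0.png

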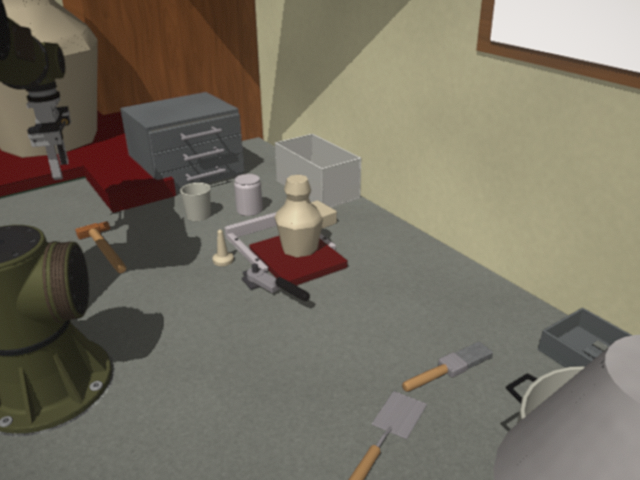

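The scene view shows the red board (~360,277) with the model on it, the lever grip at (320,236), the spire at (411,245), the wax at (400,332), the tin at (480,302) and the pot at (507,272). The side view agrees. I'll enlarge the guide region to pick its corners.

Run:
```python
import cv2
for n,(x,y,w,h) in {'scene':(295,205,160,120),'side':(210,190,160,120)}.items():
    i=cv2.imread(f'pics/{n}0.png')[y:y+h,x:x+w];cv2.imwrite(f'pics/{n}0c.png',cv2.resize(i,(800,600),interpolation=cv2.INTER_CUBIC))
```

```text
(no output)
```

View pics/scene0c.png

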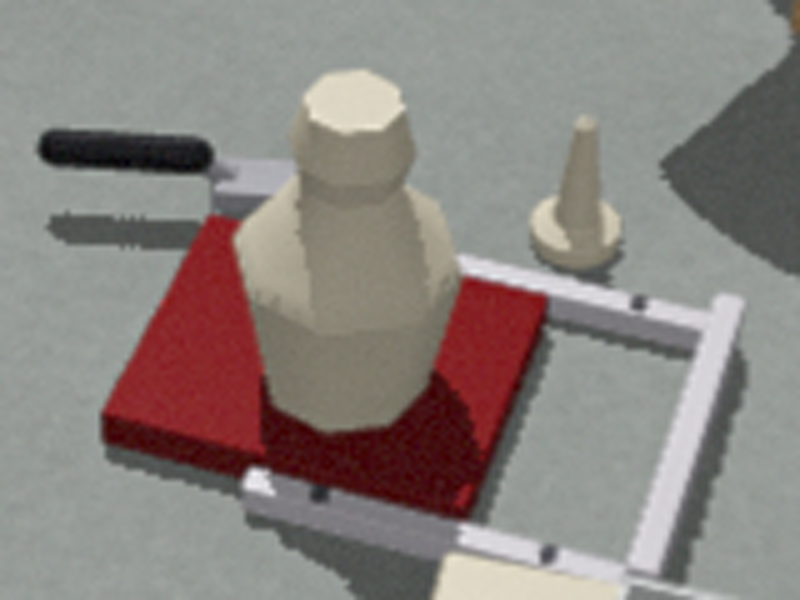

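View pics/side0c.png

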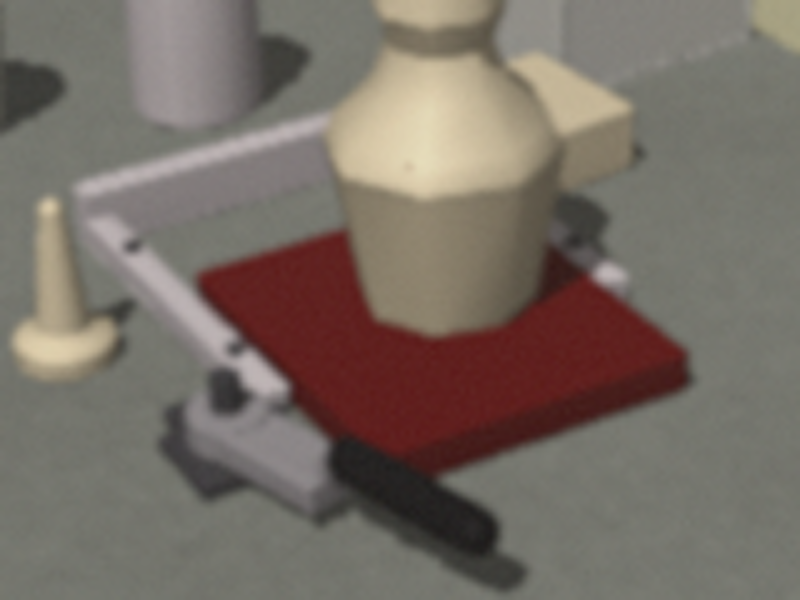

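The crops show the board corners, the stop's top corners, the grip ends and the pivot knob clearly. Next I cast rays through those points.

```bash
cat > h.py <<'E'
import cv2,pickle,numpy as np
def ray(d,uv):
    p=cv2.undistortPoints(np.array([[uv]],float),d['camera_matrix'],d['dist_coeffs'])[0,0]
    E=d['extrinsics'];return E[:3,3],E[:3,:3]@np.array([p[0],p[1],1])
def onz(d,uv,z):
    o,r=ray(d,uv);return o+r*(z-o[2])/r[2]
E
python3 - <<'E'
from h import *
np.set_printoptions(precision=4,suppress=True)
D={n:pickle.load(open(n+'.pkl','rb')) for n in('scene','side')}
O={'scene':(295,205),'side':(210,190)}
def P(n,u,v,z): return onz(D[n],(O[n][0]+(u-2)/5,O[n][1]+(v-2)/5),z)
L=[('scene','stop in near',715,295,.034),('scene','stop out near',745,300,.034),('scene','stop in far',628,567,.034),('scene','stop out far',658,573,.034),
('scene','b FN',208,217,.024),('scene','b FF',103,415,.024),('scene','b BN',548,295,.024),('scene','b BF',462,515,.024),
('scene','grip0',42,147,.04),('scene','grip1',211,154,.04),('scene','far rail front out',245,487,.018),
('side','b FF',687,357,.024),('side','b BN',200,275,.024),('side','grip0',488,533,.04),('side','grip1',342,455,.04),('side','knob',225,375,.06),
('side','stop out near',76,185,.034),('side','near rail front in',290,385,.018),('side','near rail front out',250,400,.018),('scene','model foot low',335,432,.024),('side','model foot low',440,335,.024)]
Q={}
for n,l,u,v,z in L: p=P(n,u,v,z);Q[n,l]=p;print(n,l,p)
g=lambda l:Q['scene',l]
e=lambda a,b:np.degrees(np.arctan2(*(b-a)[[1,0]]))
print('yaw: board sides',e(g('b FN'),g('b BN'))-90,e(g('b FF'),g('b BF'))-90,'front',e(g('b FN'),g('b FF')),'back',e(g('b BN'),g('b BF')),'stop',e(g('stop in near'),g('stop in far')),e(g('stop out near'),g('stop out far')))
print('board ctr',np.mean([g('b '+k) for k in('FN','FF','BN','BF')],0),'side',(Q['side','b FF']+Q['side','b BN'])/2,'stop ctr',np.mean([Q['scene',k] for k in('stop in near','stop out near','stop in far','stop out far')],0))
E
```

```text
scene stop in near [0.5306 0.2912 0.034 ]
scene stop out near [0.5297 0.3074 0.034 ]
scene stop in far [0.7373 0.2842 0.034 ]
scene stop out far [0.7368 0.299  0.034 ]
scene b FN [0.5403 0.0065 0.024 ]
scene b FF [0.706  0.0005 0.024 ]
scene b BN [0.5466 0.2033 0.024 ]
scene b BF [0.7188 0.1966 0.024 ]
scene grip0 [ 0.528  -0.0969  0.04  ]
scene grip1 [ 0.5053 -0.0026  0.04  ]
scene far rail front out [0.7276 0.0848 0.018 ]
side b FF [ 0.7005 -0.0054  0.024 ]
side b BN [0.5458 0.1993 0.024 ]
side grip0 [ 0.5311 -0.0921  0.04  ]
side grip1 [ 0.5103 -0.0045  0.04  ]
side knob [0.4853 0.056  0.06  ]
side stop out near [0.5292 0.3056 0.034 ]
side near rail front in [0.5362 0.0908 0.018 ]
side near rail front out [0.5141 0.0901 0.018 ]
scene model foot low [0.6817 0.1198 0.024 ]
side model foot low [0.6143 0.08   0.024 ]
yaw: board sides -1.843014369414135 -3.7547289586517962 front -2.0896263031198843 back -2.222185107424275 stop -1.9387060435247316 -2.3127601503769655
board ctr [0.6279 0.1017 0.024 ] side [0.6232 0.097  0.024 ] stop ctr [0.6336 0.2954 0.034 ]
```

>>> jog_arm(rows=[[0,0,0.12,-6,-3.9,0,0.6],[0,0,0.24,-12,-7.8,0,0.6],[0,0,0.36,-18,-11.6,0,0.6],[0,0,0.48,-24,-15.5,0,0.6],[0,0,0.6,-30,-19.4,0,0.6],[0,0,0.72,-36,-23.3,0,0.6],[0,0,0.84,-42,-27.1,0,0.6],[0,0,0.96,-48,-31,0,0.6],[0,0,1.08,-54,-34.9,0,0.6],[0,0,1.247,-60,-38.75,0,0.6]])

```text
time: 1.1
eef_pos: [0.4921, 0.1105, 0.3026]
tcp_rot: [-0.0, 0.716, 0.698, -0.0]
ft_force: [1.0, -0.8, 0.5]
width: 0.0562
gripper_force: 0.0
```

>>> jog_arm(rows=[[0,0,0.01,-4,3.2,0,0.6],[0,0,0.01,-8,6.4,0,0.6],[0,0,0.01,-12,9.5,0,0.6],[0,0,0.01,-15,11.5,0,0.6],[0,0,0.01,-16.7,13.1,0,0.6],[0,0,0.01,-16.7,13.1,0,0.6],[0,0,0.01,-16.7,13.1,0,0.6],[0,0,0.01,-16.7,13.1,0,0.6],[0,0,0.01,-16.7,13.1,0,0.6],[0,0,0.01,-16.7,13.1,0,0.6]])

```text
time: 2.1
eef_pos: [0.6187, -0.0564, 0.303]
tcp_rot: [0.0, 0.717, 0.697, 0.0]
ft_force: [0.3, 0.5, 0.9]
width: 0.0565
gripper_force: 0.0
```

Run:
```python
from workcell import monitor, imaging
import cv2,pickle
s=monitor.observe();print({k:s[k] for k in('time','eef_pos','tcp_rot','ft_force')})
d=imaging.snapshot('wrist');d['s']=s;pickle.dump(d,open('w1.pkl','wb'));cv2.imwrite('pics/w1.png',d['pixels'][:,:,::-1]);print(d['T_tool_cam'])
```

```text
{'time': 2.1, 'eef_pos': array([ 0.61871422, -0.05641494,  0.30300267]), 'tcp_rot': array([1.65098078e-04, 7.17314913e-01, 6.96749074e-01, 1.22965765e-04]), 'ft_force': array([0.33675489, 0.45551116, 0.91698395])}
[[ 7.63845763e-04 -9.59749199e-01 -2.80857422e-01  8.22503351e-02]
 [ 9.99999131e-01  1.03493524e-03 -8.16902635e-04  9.10646451e-05]
 [ 1.07469089e-03 -2.80856553e-01  9.59749155e-01 -8.28474449e-02]
 [ 0.00000000e+00  0.00000000e+00  0.00000000e+00  1.00000000e+00]]
```

View pics/w1.png

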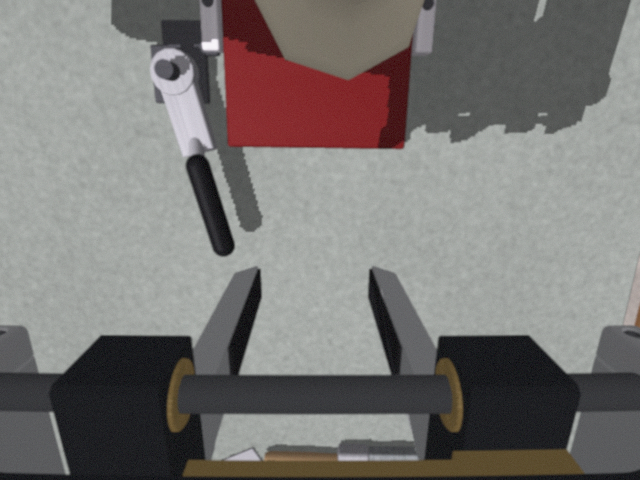

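The wrist view shows the board's front edge from (228,146) to (404,148), the pivot at (173,68), the grip from (196,160) to (224,247), and the rail fronts at row 52.

```bash
cat >> h.py <<'E'
from scipy.spatial.transform import Rotation
def wrist(d):
    s=d['s'];w,x,y,z=s['tcp_rot'];T=np.eye(4);T[:3,:3]=Rotation.from_quat([x,y,z,w]).as_matrix();T[:3,3]=s['eef_pos'];d['extrinsics']=T@d['T_tool_cam'];return d
E
python3 - <<'E'
from h import *
np.set_printoptions(precision=4,suppress=True)
d=wrist(pickle.load(open('w1.pkl','rb')))
for l,u,v,z in [('bFN',228,147,.024),('bFF',404.5,149,.024),('bside N',223,50,.024),('bside F',411,50,.024),('pivot',173,69,.055),('grip out',224,248,.04),('grip in',196,160,.04),('railN in',221,52,.018),('railN out',204,52,.018),('railF in',415,52,.018),('railF out',433,52,.018)]: print(l,onz(d,(u,v),z))
o=np.array([.628,.187]);
E
```

```text
bFN [0.5375 0.0035 0.024 ]
bFF [ 0.7065 -0.0031  0.024 ]
bside N [0.5407 0.0889 0.024 ]
bside F [0.7092 0.0842 0.024 ]
pivot [0.5046 0.0704 0.055 ]
grip out [ 0.5282 -0.0929  0.04  ]
grip in [ 0.5105 -0.0063  0.04  ]
railN in [0.5374 0.0883 0.018 ]
railN out [0.5218 0.0889 0.018 ]
railF in [0.7144 0.0834 0.018 ]
railF out [0.7308 0.083  0.018 ]
```

>>> jog_arm(rows=[[0,0,0,0,0,3,0.6],[0,0,0,0,0,6.5,0.6],[0,0,0,0,0,10,0.6],[0,0,0,0,0,13.5,0.6],[0,0,0,0,0,16.5,0.6],[0,0,0,0.5,0,18.5,0.6],[0,0,0,1.5,0,19.5,0.6],[0,0,0,2.5,0,19.5,0.6],[0,0,0,3.2,0,19.5,0.6],[0,0,0,3.5,0,19.5,0.6]])

```text
time: 3.15
eef_pos: [0.6205, -0.0211, 0.1091]
tcp_rot: [0.001, 0.717, 0.697, 0.001]
ft_force: [0.4, -0.2, -1.0]
width: 0.0565
gripper_force: 0.0
```

>>> jog_arm(rows=[[0,0,0,0.3,0,0,0.6],[0,0,0,0.6,0,0,0.6],[0,0,0,0.9,0,0,0.6],[0,0,0,1.2,0,0,0.6],[0,0,0,1.5,0,0,0.6],[0,0,0,1.8,0,0,0.6],[0,0,0,2.1,0,0,0.6],[0,0,0,2.4,0,0,0.6],[0,0,0,2.7,0,0,0.6],[0,0,0,3,0,0,0.6]])

```text
time: 4.15
eef_pos: [0.6209, 0.008, 0.1078]
tcp_rot: [0.0, 0.718, 0.696, -0.0]
ft_force: [-0.3, -4.4, 1.9]
width: 0.0561
gripper_force: 2.4
```

>>> jog_arm(rows=[[0,0,0,0.3,0,0,0.6],[0,0,0,0.6,0,0,0.6],[0,0,0,0.9,0,0,0.6],[0,0,0,1.2,0,0,0.6],[0,0,0,1.5,0,0,0.6],[0,0,0,1.8,0,0,0.6],[0,0,0,2.1,0,0,0.6],[0,0,0,2.4,0,0,0.6],[0,0,0,2.7,0,0,0.6],[0,0,0,3,0,0,0.6]])

```text
time: 5.15
eef_pos: [0.6218, 0.038, 0.1078]
tcp_rot: [0.0, 0.718, 0.696, 0.0]
ft_force: [-0.6, -4.3, 3.0]
width: 0.0562
gripper_force: 2.6
```

>>> jog_arm(rows=[[0,0,0,0.3,0,0,0.6],[0,0,0,0.6,0,0,0.6],[0,0,0,0.9,0,0,0.6],[0,0,0,1.2,0,0,0.6],[0,0,0,1.5,0,0,0.6],[0,0,0,1.8,0,0,0.6],[0,0,0,2.1,0,0,0.6],[0,0,0,2.4,0,0,0.6],[0,0,0,2.6,0,0,0.6],[0,0,0,2.8,0,0,0.6]])

```text
time: 6.15
eef_pos: [0.6226, 0.066, 0.1077]
tcp_rot: [0.0, 0.718, 0.696, -0.0]
ft_force: [0.5, -5.9, 2.6]
width: 0.0565
gripper_force: 2.7
```

Now slow, watching the force.

>>> jog_arm(rows=[[0,0,0,0.1,0,0,0.6],[0,0,0,0.2,0,0,0.6],[0,0,0,0.3,0,0,0.6],[0,0,0,0.4,0,0,0.6],[0,0,0,0.5,0,0,0.6],[0,0,0,0.6,0,0,0.6],[0,0,0,0.7,0,0,0.6],[0,0,0,0.8,0,0,0.6],[0,0,0,0.9,0,0,0.6],[0,0,0,1.0,0,0,0.6]])

```text
time: 7.15
eef_pos: [0.6229, 0.0758, 0.1077]
tcp_rot: [0.0, 0.718, 0.696, -0.0]
ft_force: [-0.5, -5.5, 3.6]
width: 0.0564
gripper_force: 2.7
```

>>> jog_arm(rows=[[0,0,0,0.05,0,0,0.6],[0,0,0,0.1,0,0,0.6],[0,0,0,0.15,0,0,0.6],[0,0,0,0.2,0,0,0.6],[0,0,0,0.25,0,0,0.6],[0,0,0,0.3,0,0,0.6],[0,0,0,0.3,0,0,0.6],[0,0,0,0.35,0,0,0.6],[0,0,0,0.35,0,0,0.6],[0,0,0,0.35,0,0,0.6]])

```text
time: 8.15
eef_pos: [0.6228, 0.0767, 0.1078]
tcp_rot: [0.001, 0.718, 0.696, -0.002]
ft_force: [-5.8, -24.2, 6.5]
width: 0.0566
gripper_force: 12.5
```

>>> jog_arm(rows=[[0,0,0,0.05,0,0,0.6],[0,0,0,0.1,0,0,0.6],[0,0,0,0.1,0,0,0.6],[0,0,0,0.1,0,0,0.6],[0,0,0,0,0,0,0.6],[0,0,0,-0.4,0,0,0.6],[0,0,0,-1.5,0,0,0.6],[0,0,0,-3.5,0,0,0.5],[0,0,0,-6.5,0,0,0.3],[0,0,0,-9,0,0,0]])

```text
time: 9.15
eef_pos: [0.62, -0.0116, 0.1074]
tcp_rot: [-0.0, 0.717, 0.697, 0.0]
ft_force: [0.1, -0.7, -0.2]
width: 0.0357
gripper_force: 0.0
```

>>> jog_arm(rows=[[0,0,0,-1,0,-3,0],[0,0,0,-2,0,-7,0],[0,0,0,-3,0,-11,0],[0,0,0,-4,0,-15,0],[0,0,0,-4,0,-18,0],[0,0,0,-4,0,-19.5,0],[0,0,0,-4,0,-19.5,0],[0,0,0,-4,0,-19.5,0],[0,0,0,-4,0,-19.5,0],[0,0,0,-4,0,-19.5,0]])

```text
time: 10.15
eef_pos: [0.619, -0.0505, 0.3013]
tcp_rot: [-0.001, 0.718, 0.696, -0.001]
ft_force: [0.5, 0.2, -0.1]
width: 0.0005
gripper_force: 0.0
```

Run:
```python
from workcell import monitor, imaging
import cv2,pickle,numpy as np
s=monitor.observe();print({k:s[k] for k in('time','eef_pos','tcp_rot','ft_force','width')})
d=imaging.snapshot('wrist');d['s']=s;pickle.dump(d,open('w2.pkl','wb'))
a=cv2.resize(d['pixels'][:300,100:500],(400,300))
e=imaging.snapshot('scene');pickle.dump(e,open('sc2.pkl','wb'))
b=cv2.resize(e['pixels'][205:325,295:455],(400,300),interpolation=cv2.INTER_CUBIC)
cv2.imwrite('pics/c2.png',cv2.resize(np.hstack([a,b])[:,:,::-1],(800,300)))
```

```text
{'time': 10.15, 'eef_pos': array([ 0.61899432, -0.05054359,  0.30132594]), 'tcp_rot': array([-8.11961552e-04,  7.17570931e-01,  6.96484729e-01, -5.67649578e-04]), 'ft_force': array([ 0.50563192,  0.24439127, -0.08182975]), 'width': 0.0005236811459601332}
```

View pics/c2.png

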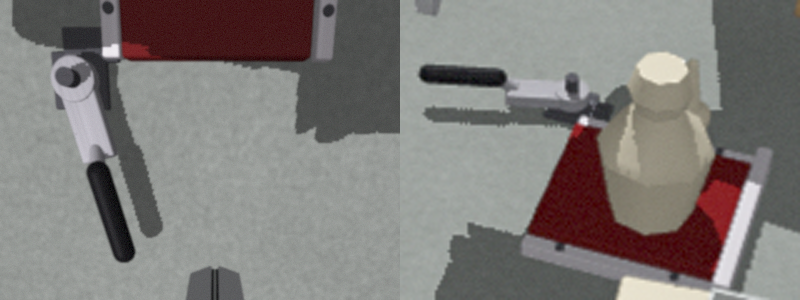

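The board's front edge is flush with the rail ends, its back is against the stop, and the model is upright. Next I plan the lever sweep.

Run:
```python
import numpy as np
from h import *
d=wrist(pickle.load(open('w2.pkl','rb')))
for l,u,v,z in [('bFN',222,58,.024),('bFF',410,59,.024),('grip out',225,256,.04),('grip in',195,166,.04)]: print(l,onz(d,(u,v),z).round(4))
piv=np.array([.495,.071]);x=np.array([.0298,.9996]);y=np.array([.9996,-.0298])
prev=np.array([.619,-.0505])
print('start rel to now',)
st=None
for k,f in enumerate(np.r_[-79,np.arange(-72,-1,7),-2,0,2]):
    a=np.radians(f);u=np.array([np.cos(a),np.sin(a)]);n=np.array([u[1],-u[0]])
    off=.011+.0125*abs(n[0])+.008*abs(n[1])+(.012 if k==0 else 0)
    p=piv+.125*u+off*n
    if st is None: st=p; print('from now',(p-prev)@x*100,(p-prev)@y*100)
    print(f,p.round(4),'tool cm',round((p-st)@x*100,2),round((p-st)@y*100,2))
```

```text
bFN [0.5392 0.0881 0.024 ]
bFF [0.7078 0.0823 0.024 ]
grip out [ 0.5284 -0.0948  0.04  ]
grip in [ 0.509  -0.0056  0.04  ]
start rel to now
from now -1.2282105653560391 -13.597002650509642
-79 [ 0.4827 -0.0587] tool cm 0.0 0.0
-72 [ 0.5095 -0.0557] tool cm 0.38 2.67
-65 [ 0.5245 -0.0532] tool cm 0.68 4.16
-58 [ 0.5393 -0.0487] tool cm 1.17 5.63
-51 [ 0.5537 -0.0423] tool cm 1.85 7.04
-44 [ 0.5672 -0.0341] tool cm 2.71 8.37
-37 [ 0.5798 -0.0241] tool cm 3.75 9.6
-30 [ 0.5912 -0.0124] tool cm 4.95 10.7
-23 [0.601  0.0008] tool cm 6.3 11.64
-16 [0.6091 0.0153] tool cm 7.77 12.41
-9 [0.6152 0.0308] tool cm 9.35 12.97
-2 [0.6192 0.0472] tool cm 11.0 13.33
-2 [0.6192 0.0472] tool cm 11.0 13.33
0 [0.62  0.052] tool cm 11.48 13.39
2 [0.6206 0.0559] tool cm 11.87 13.44
```

>>> jog_arm(rows=[[0,0,0,-0.4,-4,0,0],[0,0,0,-0.8,-8,0,0],[0,0,0,-1.2,-12,0,0],[0,0,0,-1.2,-13.6,0,0],[0,0,0,-1.2,-13.6,3,0],[0,0,0,-1.2,-13.6,7,0],[0,0,0,-1.2,-13.6,11,0],[0,0,0,-1.2,-13.6,15,0],[0,0,0,-1.2,-13.6,18.4,0],[0,0,0,-1.2,-13.6,18.4,0]])

```text
time: 11.25
eef_pos: [0.481, -0.0582, 0.1151]
tcp_rot: [-0.003, 0.718, 0.696, -0.002]
ft_force: [-0.1, 0.4, 0.6]
width: 0.0003
gripper_force: 0.0
```

>>> jog_arm(rows=[[0,0,0,0.15,1,0,0],[0,0,0,0.3,1.8,0,0],[0,0,0,0.38,2.67,0,0],[0,0,0,0.52,3.4,0,0],[0,0,0,0.68,4.16,0,0],[0,0,0,0.92,4.9,0,0],[0,0,0,1.17,5.63,0,0],[0,0,0,1.5,6.35,0,0],[0,0,0,1.85,7.04,0,0],[0,0,0,2.27,7.72,0,0]])

```text
time: 12.25
eef_pos: [0.5612, -0.0379, 0.1185]
tcp_rot: [-0.0, 0.718, 0.696, -0.0]
ft_force: [-2.9, -0.7, 0.6]
width: 0.0
gripper_force: 1.5
```

>>> jog_arm(rows=[[0,0,0,0.44,0.65,0,0],[0,0,0,0.96,1.27,0,0],[0,0,0,1.48,1.88,0,0],[0,0,0,2.07,2.43,0,0],[0,0,0,2.68,2.98,0,0],[0,0,0,3.34,3.45,0,0],[0,0,0,4.03,3.92,0,0],[0,0,0,4.75,4.31,0,0],[0,0,0,5.5,4.69,0,0],[0,0,0,6.28,4.98,0,0]])

```text
time: 13.25
eef_pos: [0.6127, 0.0237, 0.1187]
tcp_rot: [0.0, 0.718, 0.696, 0.0]
ft_force: [-2.8, -1.9, 0.5]
width: 0.0003
gripper_force: 1.4
```

>>> jog_arm(rows=[[0,0,0,0.4,0.13,0,0],[0,0,0,0.8,0.27,0,0],[0,0,0,1.1,0.35,0,0],[0,0,0,1.4,0.43,0,0],[0,0,0,1.6,0.5,0,0],[0,0,0,1.8,0.55,0,0],[0,0,0,2.0,0.58,0,0],[0,0,0,2.2,0.6,0,0],[0,0,0,2.4,0.62,0,0],[0,0,0,2.4,0.62,0,0]])

```text
time: 14.25
eef_pos: [0.6192, 0.0463, 0.1187]
tcp_rot: [0.0, 0.718, 0.696, -0.001]
ft_force: [-2.2, -8.4, 2.8]
width: 0.0007
gripper_force: 4.0
```

>>> jog_arm(rows=[[0,0,0,0.05,0,0,0],[0,0,0,0.1,0,0,0],[0,0,0,0.15,0,0,0],[0,0,0,0.2,0,0,0],[0,0,0,0.2,0,0,0],[0,0,0,0.25,0,0,0],[0,0,0,0.25,0,0,0],[0,0,0,0.25,0,0,0],[0,0,0,0.25,0,0,0],[0,0,0,0.25,0,0,0]])

```text
time: 15.25
eef_pos: [0.6193, 0.0468, 0.1187]
tcp_rot: [0.001, 0.718, 0.696, -0.002]
ft_force: [-4.5, -21.8, 2.3]
width: 0.0004
gripper_force: 11.1
```

At the end stop (22 N with no further travel). I'll back off and check.

>>> jog_arm(rows=[[0,0,0,-0.3,0,0,0],[0,0,0,-1,0,0,0],[0,0,0,-3,0,0,0],[0,0,0,-6,0,0,0],[0,0,0,-8,0,-3,0],[0,0,0,-10,0,-7,0],[0,0,0,-10,0,-11,0],[0,0,0,-10,0,-15,0],[0,0,0,-10,0,-18,0],[0,0,0,-10,0,-18,0]])

```text
time: 16.25
eef_pos: [0.6172, -0.0506, 0.3036]
tcp_rot: [0.003, 0.718, 0.697, 0.003]
ft_force: [-0.6, 0.1, -0.2]
width: 0.0003
gripper_force: 0.0
```

Run:
```python
from workcell import monitor, imaging
import cv2,pickle,numpy as np
s=monitor.observe();print({k:s[k] for k in('time','eef_pos','ft_force')})
d=imaging.snapshot('wrist');d['s']=s;pickle.dump(d,open('w3.pkl','wb'))
a=cv2.resize(d['pixels'][:300,100:500],(400,300))
e=imaging.snapshot('scene')
b=cv2.resize(e['pixels'][205:355,295:535],(400,300),interpolation=cv2.INTER_CUBIC)
cv2.imwrite('pics/c3.png',np.hstack([a,b])[:,:,::-1])
```

```text
{'time': 16.25, 'eef_pos': array([ 0.61717443, -0.05055757,  0.30359126]), 'ft_force': array([-0.57509261,  0.12627828, -0.20088222])}
```

View pics/c3.png

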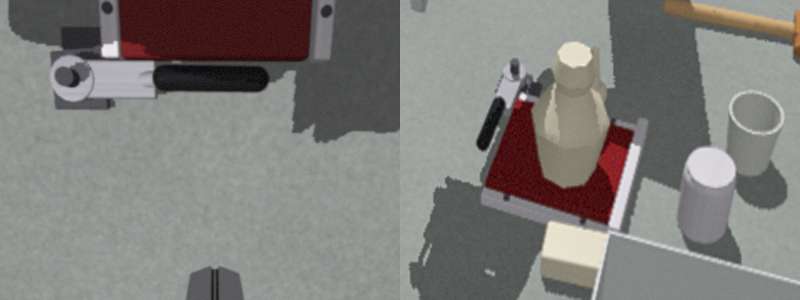

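The lever lies across the board's front, parallel to the edge. The board is home, the model is standing, and the bystanders in view have not moved.

```bash
python3 -c "
from workcell import ctrl
print(ctrl.job_done())"
```

```text
the job is handed in; nothing more can be done
None
```

The board is fully home against the back stop, the lever is locked at its end stop across the board's front, and the model is still standing; the job is handed in at about 16 s on the robot's clock.

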